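# Put the guide bush away in its sealed case

### The job

The matched pair of ground guide bushes is kept dry in the rubber-sealed case. Stand the loose bush upright, fully down in the empty pocket beside its mate, then close the lid against its seal and press it down over the catch until the catch snaps home and keeps it shut. Press no harder than the catch needs, as a forced lid cracks, and leave the things round about where they are.

Things in the scene. Friction and masses are not known exactly. Their poses are not given: they have to be found in the camera images.
- case: Lower half of the dark grey sealed case, fixed to the bench: 128 mm deep (x) by 188 wide (y), rim 56 mm high, walls 7. Origin under its centre; at yaw 0 x points from the catch (front) to the hinge (back), away from the robot. Its foam bed, top 39 mm above the bench, has two round pockets 84 mm apart along y. Case and lid must not take more than 26 N from the robot.
- pocket_right (a point): Centre of the floor of the empty pocket, 42 mm to the case's -y side, 9 mm above the bench; the pocket is 41 mm across with a 2 mm chamfer at its mouth, 30 mm higher. A seated bush stands out 48 mm above the bed, its top 87 mm above the bench.
- pocket_left (a point): Centre of the floor of the other pocket, where the mate stands (42 mm to the case's +y side, same size).
- bush: The loose guide bush: a plain ground steel tube 38 mm across and 78 mm tall, standing upright on the bench, to the right or to the left of the case. Origin at the centre of its underside, z along its axis. About 0.45 kg. Grip it round the outside, near its top.
- mate_bush: The same kind of bush, already standing in the left pocket of the case; origin at the centre of its underside. Leave it there.
- case_lid (a joint): Lid angle, rad: 0 flat down, starts open at 1.45 to 1.7. Stiff hinge: stays where left, takes 2 to 3 N at its front edge. Below 0.092 the rubber seal pushes back, harder with depth. The catch snaps over between 0.052 and 0.006 (its plate sits in slotted holes: the height differs each time and is not reported); just below that is a hard stop. If not caught, the lid springs back above 0.06.
- lid_front (a point): The place to press: on the lid's flat outer (top) face, mid-width, 16 mm from the front edge, behind the catch; 96 mm above the bench with the lid shut. 115 mm from the hinge line along the lid, 40 mm out from the hinge plane (the lid is a 40 mm deep shell, 131 mm from hinge to front). With the lid open it is near the upper edge and faces away from the robot. The snap takes 12 to 19 N here.
- case_hinge (a point): Middle of the lid's hinge line, along the back of the case (parallel to the case's y), 67 mm behind the case's centre, 56 mm above the bench. The lid swings about it, its front coming up and back as the angle grows.
- case_catch (a joint): Angle, rad, of the sprung roller catch at mid front of the case: 0 at home (also with the lid open), up to 0.05 to 0.08 while the lid's strike pushes the roller outward, back to about 0 when it has snapped over the strike; the press then needs some 7 N less. Works by itself, need not be touched. It stands 17 mm out in front, below the lid's top.
- offcut: Bystander: dark upright steel offcut, 44x47x80 mm, standing on the bench beside the case, on the other side from the loose bush. Origin at the centre of its underside. Not to be shoved.
- stone: Bystander: dark oilstone 40x125x22 mm lying flat to the right front. Origin under its centre.
- ink: Bystander: small blue bottle with a black cap, 41 mm across, 72 mm tall, behind the case to the right. Origin under its centre.
- block: Bystander: ground steel vee block 46x44x36 mm, behind the case to the left. Origin under its centre.

How it is judged:
By the outcome, as a careful person would: the job done as asked, in the order asked, and still so for the second after the job is handed in, with the robot touching nothing.
It also fails if it takes over 72 s, if anything falls off the work surface, if the arm or the gripper's body presses on something with over 40 N, if the wrist force passes 120 N, or if a joint passes its speed limit or range.

### The arm

A 6-joint arm with a two-finger parallel gripper is mounted at the origin on a cart in front of the work surface, level with it; the furniture and walls round the work are solid. World frame = base frame: x ahead of the robot, y to its left, z up, the work surface at z = 0. Lengths are in mm, angles in rad, forces in N, time in s.
With the tool pointing down it reaches from about 425 to 925 mm from the base axis. Payload 12.5 kg.
Tool frame: the origin (TCP) lies midway between the tips of the shut fingers; the grasp point (between the pads) lies 19 mm behind it; z points along the fingers, y is the direction in which the jaws open and shut (so a half turn about z gives the same grasp; the last joint's range is limited). The gripper opens to 85 mm and grips with 20 to 120 N. Pads are 22 mm wide; open, the fingers measure 114 mm over their backs; the gripper's body (76 mm by 85 mm) begins 54 mm behind the grasp point. The pads swing forward as they close: fully open they stand 13 mm farther back than shut.
Start: joints at [-1.336, 0.491, 1.559, -0, 1.092, -0.106], TCP at [208.924, -589.063, 231.327] pointing down, gripper open.
Joint ranges: [-3.1, 3.1], [-0.84, 2.19], [0.05, 2.79], [-1.13, 4.28], [0.06, 2.93], [-2.69, 2.69]. Speed limits (rad/s): [2.22, 2.22, 2.79, 3.14, 3.14, 3.14].

### API

Orientations are given as a unit quaternion [x, y, z, w].
In Python, from rig import sensors, imaging, order gives the robot as it stands.
- The arm moves only by the tool step_arm, never from a script. Its argument "rows" is one flat list of numbers, 5 for each row, row after row: the shift along the tool's x, y, z in cm, then the turn about the tool's z in rad, then the opening, from 0 (shut) to 1 (fully open). In form: [x, y, z, turn, fingers, x, y, z, turn, fingers, ...]. A call has 1 to 5 rows; each row shifts and turns the commanded pose from where the row before left it, along the tool's axes as they then stand; what a row does not reach is not made up. A row lasts 1/10 s, in which the tool goes at most 50 mm and 8.59 degrees, less where a joint would pass 70% of its speed; a pose out of reach is approached as far as the arm can. A call is refused whole if a number of a shift passes 5 or a number of a turn 0.15, either way. A call with a gripper value outside its range is refused whole. The fingers move at their own pace and stop on an object; the grip force is fixed at half the most. Time passes only in rows, so rows that do not move let the fingers close. It gives the time, the measured TCP pose, the force and the opening at its end, in the units of the state.
- sensors.read_state(): the state, without advancing time (a new reading comes with each control period).
- imaging.snapshot(name): name is "scene" or "top" or "wrist"; returns (picture, depth): 420x560x3 uint8, red, green, blue; 420x560 float32, mm along the optical axis (not along the pixel's ray), 0 where there is no reading.
- imaging.get_calibration(name): a dict with "fx", "fy", "cx", "cy" (pixels), "rvec" (rotation vector, rad) and "tvec" (3), from world to camera coordinates, as OpenCV has them. Camera axes: x right, y down, z forward; pixel columns grow to the right and rows downward; lengths in mm; the calibration is good to about 2 mm. A picture is of the moment at which its call begins: read the wrist's pose just before it. get_calibration takes no time and is no camera call; for the wrist camera it gives the pose at the moment of the call.
- order.hand_in(): hands the job in, once; it reports no verdict.
The state is a dict: "time_s": time; "joint_positions": joint angles; "qvel": joint speeds; "joint_efforts": joint torques, N m; "tcp_pos": TCP position; "tcp_rot": TCP orientation; "wrist_force": force on the tool from outside, world axes, zero at the start; "ft_torque": the same for the moment, N m; "opening": finger opening in mm.
Only numpy, scipy, OpenCV 4.12 (cv2) and the standard library are available. Lean on these libraries where they do the work, as an engineer would, in place of code of your own. Each camera call takes 0.05 s, during which the arm holds its last target. There are 200 camera calls.

## Working session

There is one attempt and no reset: what is moved stays moved. The work goes in short steps, Python scripts to look and compute and a tool call to move; the robot and the scene stay as the last step left them, time stands still between calls to the robot, and variables do not carry over. Pictures are saved under pics/ and viewed, about 8 in all and at most 12, crops included, and the job is handed in when it is done.

Besides the shell and the picture viewer there is one more tool, called after ">>>" as a command line: name --argument value ..., lists and objects as JSON in quotes. step_arm: Moves the arm, as the interface text tells. Its arguments: {"type":"object","properties":{"rows":{"type":"array","items":{"type":"number"}}},"required":["rows"]}

```bash
mkdir -p pics; ls
cat > h.py <<'E'
import sys; sys.path.insert(0,'.')
import numpy as np, cv2
from rig import sensors, imaging, order
def snap(n,f):
    K=imaging.get_calibration(n); p,d=imaging.snapshot(n)
    cv2.imwrite('pics/'+f+'.png',cv2.cvtColor(p,cv2.COLOR_RGB2BGR)); np.savez('pics/'+f+'.npz',p=p,d=d,**{k:np.array(v) for k,v in K.items()})
    return p,d,K
def pts(d,K):
    v,u=np.mgrid[:d.shape[0],:d.shape[1]]
    c=np.stack([(u-K['cx'])/K['fx']*d,(v-K['cy'])/K['fy']*d,d],-1)
    R=cv2.Rodrigues(np.array(K['rvec'],float))[0]
    return (c-np.array(K['tvec']).ravel())@R
def st():
    s=sensors.read_state(); 
    for k in s: print(k,np.round(s[k],3))
    return s
E
python3 - <<'E'
from h import *
st()
a=snap('scene','s0');b=snap('top','t0')
cv2.imwrite('pics/both.png',cv2.resize(np.vstack([a[0],b[0]])[:,:,::-1],None,fx=.71,fy=.71))
E
```

```text
pics
time_s 0.0
joint_positions [-1.336  0.492  1.559 -0.     1.092 -0.106]
qvel [ 0.001  0.    -0.     0.001 -0.     0.002]
joint_efforts [ 2.0000e-03 -6.1845e+01 -2.6160e+01  0.0000e+00  4.0000e-03  0.0000e+00]
tcp_pos [ 208.854 -588.826  230.741]
tcp_rot [ 0.986  0.17  -0.    -0.001]
wrist_force [0.263 0.25  0.403]
ft_torque [-0.044  0.022 -0.019]
opening 85.056
```

```bash
ls; ls pics
```

```text
h.py
pics
both.png
s0.npz
s0.png
t0.npz
t0.png
```

View pics/both.png

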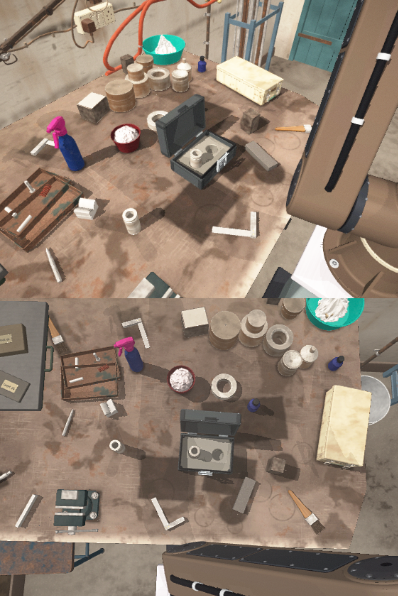

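The top view (robot at the bottom, +y to the left) shows the loose bush left of the case at about (162, 208) full-size px. The case is at (295, 220) with the mate in its left pocket, and the offcut is to the right at about (390, 235). Next I'll measure them.

```bash
cat > m.py <<'E'
from h import *
for f in ('t0','s0'):
    z=np.load(f'pics/{f}.npz'); d=z['d']; P=pts(d,z); print(f, 'K',np.round(z['fx'],1),'cam pos',np.round(-cv2.Rodrigues(z['rvec'])[0].T@z['tvec'].ravel()))
    ok=d>0
    if f=='t0':
        for (u,v) in [(162,208),(295,220),(390,235),(345,275),(355,150)]: print(u,v,np.round(P[v,u]))
    X,Y,Z=P[...,0],P[...,1],P[...,2]
    np.save(f'pics/{f}_P.npy',P)
    # slices at heights
    if f=='t0':
        m=(ok&(X>300)&(X<1000)&(np.abs(Y)<600)&(Z>15)).astype(np.uint8)
        n,l,s,c=cv2.connectedComponentsWithStats(m)
        for i in range(1,n):
            if s[i,4]>60:
                q=P[l==i]; print(s[i],'x',np.round(np.percentile(q[:,0],[2,98])),'y',np.round(np.percentile(q[:,1],[2,98])),'zmax',np.round(np.percentile(q[:,2],98)))
E
python3 m.py
python3 - <<'E'
import cv2,numpy as np
a=cv2.imread('pics/t0.png')[120:320,130:430]
b=cv2.imread('pics/s0.png')[120:320,150:400]
cv2.imwrite('pics/crop.png',np.vstack([cv2.resize(a,(450,300)),cv2.resize(b,(375,300))[:, :].copy() if 0 else cv2.copyMakeBorder(cv2.resize(b,(375,300)),0,0,0,75,0)]))
E
```

```text
t0 K 440.1 cam pos [ 400.   52. 1137.]
162 208 [560. 323.  28.]
295 220 [539. -13.  38.]
390 235 [ 505. -243.   80.]
345 275 [ 406. -144.   21.]
355 150 [ 724. -163.   48.]
[  44   29   32  130 1789] x [671. 988.] y [565. 599.] zmax 93.0
[338  34  37  33 802] x [971. 999.] y [-201. -121.] zmax 123.0
[ 295   39   44   32 1059] x [953. 999.] y [-105.   -4.] zmax 91.0
[260  41   9  13  79] x [ 995. 1000.] y [72. 92.] zmax 73.0
[ 371   48   77   60 2256] x [860. 995.] y [-389. -214.] zmax 94.0
[  84   54  117   89 1922] x [733. 932.] y [247. 544.] zmax 204.0
[463  81  22  20 292] x [886. 919.] y [-500. -465.] zmax 75.0
[ 235   95   40   40 1226] x [763. 855.] y [ 53. 145.] zmax 75.0
[297 106  37  36 730] x [756. 844.] y [-104.  -18.] zmax 31.0
[ 447  122   77  117 6840] x [521. 788.] y [-571. -414.] zmax 81.0
[349 141  17  18 239] x [711. 744.] y [-189. -152.] zmax 74.0
[140 142  25  24 338] x [674. 727.] y [332. 383.] zmax 37.0
[ 250  156   90   94 6623] x [476. 656.] y [-92.  90.] zmax 188.0
[154 199  21  19 278] x [538. 573.] y [294. 330.] zmax 80.0
[376 224  27  24 503] x [481. 531.] y [-268. -222.] zmax 83.0
[328 251  32  52 789] x [344. 459.] y [-174. -108.] zmax 25.0
[  76  269   63   47 2342] x [302. 400.] y [380. 476.] zmax 127.0
[ 429  354  131   55 3782] x [300. 319.] y [-234. -165.] zmax 762.0
s0 K 382.6 cam pos [206. 505. 712.]
```

View pics/crop.png

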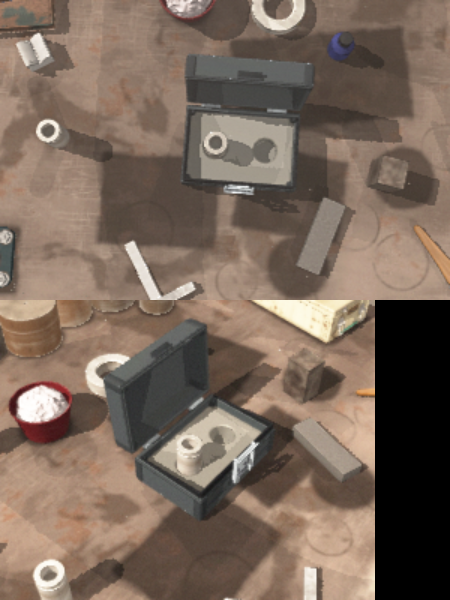

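The crop shows the case yawed slightly, with its catch at (237, 188). The mate is at (215, 143), the empty pocket at (265, 150) and the loose bush at (48, 132). Now I'll take precise positions from depth.

```bash
cat > m2.py <<'E'
from h import *
def circ(q,r):
    from scipy.optimize import least_squares
    return least_squares(lambda c:np.hypot(*(q-c).T)-r,q.mean(0),loss='soft_l1').x
for f in ('t0','s0'):
    z=np.load(f'pics/{f}.npz'); P=pts(z['d'],z); X,Y,Z=np.moveaxis(P,-1,0); ok=z['d']>0
    roi=lambda x0,x1,y0,y1:ok&(X>x0)&(X<x1)&(Y>y0)&(Y<y1)
    print(f,'bench z',np.median(Z[roi(450,480,200,300)]))
    for nm,b,z0,z1 in [('bush',(520,600,280,350),72,84),('mate',(500,590,-5,70),81,93),('offcut',(470,540,-280,-210),74,90)]:
        q=P[roi(*b)&(Z>z0)&(Z<z1)]; 
        if len(q)>8:
            r=cv2.minEnclosingCircle(q[:,:2].astype(np.float32)); print(nm,len(q),'med',np.round(np.median(q,0),1),'encl',np.round(r[0],1),round(r[1],1),'mid',np.round((q.min(0)+q.max(0))/2,1), np.round(np.ptp(q,axis=0)))
    q=P[roi(450,640,-120,120)&(Z>52)&(Z<60)]
    r=cv2.minAreaRect(q[:,:2].astype(np.float32)); print('rim',len(q),r, np.median(q[:,2]))
    q=P[roi(500,560,-100,100)&(Z>35)&(Z<43)]; print('bed',len(q),np.median(q[:,2]))
    q=P[roi(500,590,-90,-5)&(Z<33)]; print('hole',len(q),np.round(np.median(q,0),1),np.round(q.min(0)),np.round(q.max(0)))
    q=P[roi(570,700,-110,110)&(Z>70)]; print('lid',np.round(q.min(0)),np.round(q.max(0)))
    for zz in range(70,200,20):
        k=q[np.abs(q[:,2]-zz)<6]; 
        if len(k): print(zz,len(k),np.round(np.percentile(k[:,0],[2,50,98]),1),np.round(np.percentile(k[:,1],[2,98])))
E
python3 m2.py
```

```text
t0 bench z -1.5965175741589213
bush 136 med [555.3 313.4  75.9] encl [556.5 313. ] 19.1 mid [556.7 313.1  76.6] [38. 37.  9.]
mate 132 med [544.5  42.5  85.8] encl [544.5  42.3] 18.9 mid [545.   41.9  85.7] [37. 36.  9.]
offcut 353 med [ 505.5 -246.4   79.4] encl [ 506.5 -247.1] 30.4 mid [ 506.4 -247.    79.7] [51. 51. 11.]
rim 534 ((558.6639404296875, 0.12464141845703125), (190.98699951171875, 166.75413513183594), 88.37700653076172) 55.518020741705456
bed 1135 38.111031336253916
hole 210 [544.  -44.4   8.4] [503. -84.   3.] [587.  -9.  33.]
lid [ 607. -101.   70.] [663.  92. 194.]
70 69 [607.3 627.4 647.8] [-95.  89.]
90 22 [608.6 617.1 641.5] [-97.  90.]
110 19 [610.1 618.9 632. ] [-97.  91.]
130 21 [611.3 619.8 627.9] [-96.  90.]
150 14 [613.7 621.4 628.3] [-97.  90.]
170 10 [615.  616.6 625.9] [-95.  91.]
190 755 [619.1 632.6 656.7] [-95.  88.]
s0 bench z 0.13996636605649124
bush 249 med [553.5 315.5  77.7] encl [554.3 315.2] 19.4 mid [554.3 315.2  76.9] [37. 38. 10.]
mate 152 med [540.6  46.   86.5] encl [542.7  44.2] 19.8 mid [542.7  44.3  85.4] [40. 39.  8.]
offcut 228 med [ 503.6 -241.7   79.4] encl [ 504.6 -244.4] 31.3 mid [ 505.2 -244.8   78.3] [54. 54.  9.]
rim 703 ((549.62109375, 2.2588958740234375), (192.62889099121094, 163.83892822265625), 86.04200744628906) 55.64284361593347
bed 994 38.7456399813001
hole 144 [548.3 -55.3  17.8] [525. -62.   7.] [560. -35.  33.]
lid [605. -97.  70.] [661.  95. 194.]
70 151 [606.  640.9 647.8] [-90.  93.]
90 267 [608.4 644.  649.4] [-91.  92.]
110 289 [610.4 645.8 651.1] [-92.  93.]
130 294 [611.2 647.5 653.7] [-91.  93.]
150 99 [611.5 629.3 656.9] [-95.  93.]
170 66 [613.4 626.2 659. ] [-91.  93.]
190 692 [617.4 631.5 653.7] [-92.  91.]
```

>>> step_arm --rows '[0,0,0,0.114,1,0,0,0,0.114,1,0,0,0,0.114,1,3,-4,-1,0,1,3,-4,-1,0,1]'

```text
time_s: 0.6
tcp_pos: [267.7, -509.9, 250.1]
tcp_rot: [1.0, -0.002, -0.0, -0.001]
wrist_force: [1.6, -0.2, 0.0]
opening: 85.2
```

Run:
```python
from h import *
s=st(); K=imaging.get_calibration('wrist'); R=cv2.Rodrigues(np.array(K['rvec']))[0]; c=-R.T@np.array(K['tvec']).ravel(); print(K['fx'],'cam',c,'axis',R[2],'right',R[0], 'rel',c-s['tcp_pos'])
```

```text
time_s 0.6
joint_positions [-1.202  0.403  1.657  0.     1.083  0.373]
qvel [ 0.727 -0.438  0.432  0.005 -0.007  0.694]
joint_efforts [-9.7540e+00 -5.1376e+01 -2.6870e+01 -2.0300e-01  1.9000e-02 -1.1650e+00]
tcp_pos [ 267.731 -509.928  250.142]
tcp_rot [ 1.    -0.002 -0.    -0.001]
wrist_force [ 1.561 -0.219  0.008]
ft_torque [ 0.069 -0.026 -0.003]
opening 85.237
323.4508904048872 cam [ 350.66919529 -511.64429219  391.83678117] axis [-0.32446701  0.0023747  -0.94589403] right [-0.00401049 -0.99999131 -0.00113481] rel [ 82.93869019  -1.71638883 141.69515599]
```

>>> step_arm --rows '[2.1,-4.6,0,0,1,2.1,-4.6,0,0,1,2.1,-4.6,0,0,1,2.1,-4.6,0,0,1,2.1,-4.6,0,0,1]'

```text
time_s: 1.1
tcp_pos: [372.3, -281.5, 250.8]
tcp_rot: [1.0, -0.001, -0.0, -0.0]
wrist_force: [0.2, -0.9, 0.1]
opening: 85.0
```

>>> step_arm --rows '[2.1,-4.6,0,0,1,2.1,-4.6,0,0,1,2.1,-4.6,0,0,1,2.1,-4.6,0,0,1,2.1,-4.6,0,0,1]'

```text
time_s: 1.6
tcp_pos: [476.4, -54.0, 250.9]
tcp_rot: [1.0, -0.001, 0.0, 0.0]
wrist_force: [1.0, -0.9, 0.6]
opening: 85.4
```

>>> step_arm --rows '[2.1,-4.6,0,0,1,0,0,0,-0.15,1,0,0,0,-0.15,1,0,0,0,-0.15,1,0,0,0,-0.15,1]'

```text
time_s: 2.1
tcp_pos: [496.7, -10.3, 250.6]
tcp_rot: [0.955, 0.298, -0.0, -0.0]
wrist_force: [-0.5, 0.2, -0.2]
opening: 85.1
```

>>> step_arm --rows '[0,0,0,-0.15,1,0,0,0,-0.15,1,0,0,0,-0.15,1,0,0,0,-0.15,1,0,0,0,-0.15,1]'

```text
time_s: 2.6
tcp_pos: [496.7, -10.6, 250.7]
tcp_rot: [0.779, 0.627, -0.0, -0.0]
wrist_force: [0.0, 0.4, -0.1]
opening: 85.1
```

>>> step_arm --rows '[0,0,0,-0.15,1,0,0,0,-0.15,1,0,0,0,-0.15,1,0,0,0,-0.15,1,0,0,0,-0.15,1]'

```text
time_s: 3.1
tcp_pos: [496.7, -10.6, 250.7]
tcp_rot: [0.495, 0.869, -0.0, -0.0]
wrist_force: [-0.2, 0.1, -1.4]
opening: 85.4
```

>>> step_arm --rows '[0,0,0,-0.15,1,0,0,0,-0.15,1,0,0,0,-0.15,1,0,0,0,-0.15,1,0,0,0,-0.15,1]'

```text
time_s: 3.6
tcp_pos: [496.7, -10.6, 250.7]
tcp_rot: [0.143, 0.99, -0.0, -0.0]
wrist_force: [-0.7, 0.7, 0.6]
opening: 85.7
```

>>> step_arm --rows '[0,0,0,-0.15,1,0,0,0,-0.14,1,0,0,0,0,1,0,0,0,0,1]'

```text
time_s: 4.0
tcp_pos: [496.8, -10.6, 250.8]
tcp_rot: [0.003, 1.0, -0.0, -0.0]
wrist_force: [-1.0, -0.2, -0.4]
opening: 85.2
```

Run:
```python
from h import *
s=st(); snap('wrist','w0')
```

```text
time_s 4.0
joint_positions [-0.154  0.287  1.839 -0.     1.015 -1.718]
qvel [-0.    -0.    -0.002 -0.    -0.     0.003]
joint_efforts [ 3.0000e-03 -4.6189e+01 -2.4768e+01 -1.0000e-03  1.0000e-03 -3.2300e-01]
tcp_pos [496.795 -10.616 250.78 ]
tcp_rot [ 0.003  1.    -0.    -0.   ]
wrist_force [-1.004 -0.223 -0.355]
ft_torque [-0.011  0.008 -0.004]
opening 85.236
```

View pics/w0.png

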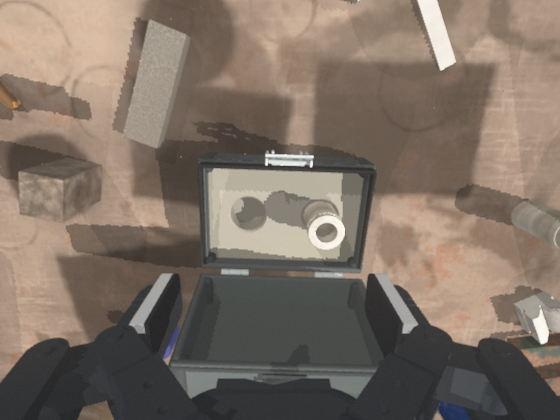

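The wrist view shows the empty pocket at (248, 212), the mate's top ring at (326, 232), the catch at (289, 160) and the open lid below the hinge line (v ≈ 272). I'll measure with depth and ray casting.

```bash
cat > m3.py <<'E'
from h import *
def ray(K,uv,z):
    R=cv2.Rodrigues(np.array(K['rvec'],float))[0]; t=np.array(K['tvec'],float).ravel(); c=-R.T@t
    d=np.c_[(uv[:,0]-K['cx'])/K['fx'],(uv[:,1]-K['cy'])/K['fy'],np.ones(len(uv))]@R
    return c+d*((z-c[2])/d[:,2])[:,None]
if __name__=='__main__':
    z=np.load('pics/w0.npz'); P=pts(z['d'],z); X,Y,Z=np.moveaxis(P,-1,0); ok=z['d']>0
    print('bench',np.median(Z[90:140,220:280]))
    sub=(slice(150,275),slice(195,385))
    # pocket: dark/hole region by depth
    hole=np.zeros(Z.shape,np.uint8); hole[190:235,225:272]=(Z[190:235,225:272]<34)
    cs=max(cv2.findContours(hole,0,1)[0],key=cv2.contourArea)[:,0].astype(float)
    q=ray(z,cs,39.)[:,:2]; print('pocket mouth',cv2.fitEllipse(q.astype(np.float32)),q.min(0),q.max(0))
    m=np.zeros(Z.shape,np.uint8); m[195:260,295:355]=(Z[195:260,295:355]>80)
    cs=max(cv2.findContours(m,0,1)[0],key=cv2.contourArea)[:,0].astype(float)
    q=ray(z,cs,87.)[:,:2]; print('mate',cv2.minEnclosingCircle(q.astype(np.float32)),np.median(Z[m>0]))
    # rim
    r=np.zeros(Z.shape,bool); r[sub]=(Z[sub]>51)&(Z[sub]<60)&(X[sub]<600)
    q=P[r]; print('rim',cv2.minAreaRect(q[:,:2].astype(np.float32)),np.median(q[:,2]))
    f=q[np.abs(q[:,1]+2)>40]; f=f[f[:,0]<500]; print('front rim line',np.polyfit(f[:,1],f[:,0],1))
    for s in (1,-1):
        k=q[(s*(q[:,1]+2)>75)&(q[:,0]>500)]; k=k[k[:,0]<590]; print('side',np.polyfit(k[:,0],k[:,1],1),k.mean(0),np.ptp(k,axis=0))
    for y0,y1 in((-85,-50),(-20,20),(50,85)):
      for z0 in (60,80,100,120,140,160,180):
        k=P[ok&(Y>y0)&(Y<y1)&(np.abs(Z-z0)<6)&(X>590)&(X<680)]
        if len(k): print(y0,z0,len(k),np.round(np.percentile(k[:,0],[5,50,95]),1))
    for v in range(148,182,3): print(v,np.round(P[v,289],0),np.round(P[v,230],0))
    for v in range(262,400,8): print(v,np.round(P[v,260],0))
E
python3 m3.py
```

```text
bench -1.0323871128451931
pocket mouth ((536.487060546875, -41.46372985839844), (38.575496673583984, 39.185977935791016), 11.544269561767578) [517.5372525 -61.1103532] [555.61464114 -21.61695102]
mate ((540.2171020507812, 42.13800048828125), 19.814342498779297) 85.63869787156695
rim ((533.5211791992188, -0.0792388916015625), (132.95245361328125, 193.26962280273438), 0.0006733263144269586) 54.426392065439515
front rim line [3.01350676e-02 4.80195932e+02]
side [-2.10926309e-02  1.00173238e+02] [548.59213677  88.60198632  55.5220685 ] [89.78538654  8.7128856   8.98088013]
side [ -0.05967477 -56.7089871 ] [550.8970002  -89.58363827  55.44038554] [89.8044874  11.45579173  8.96506941]
-85 60 1077 [596.8 616.5 639.6]
-85 80 219 [640.2 641.3 642.5]
-85 100 260 [642.  643.1 644.2]
-85 120 303 [643.6 644.8 646.3]
-85 140 354 [645.5 646.7 647.8]
-85 180 1105 [615.  626.  645.6]
-20 60 1126 [599.7 621.4 642.5]
-20 80 257 [642.8 644.2 645.7]
-20 100 297 [644.8 646.  647.3]
-20 120 345 [646.6 647.9 649.3]
-20 140 412 [648.2 649.7 651.1]
-20 180 471 [617.4 619.2 625. ]
50 60 903 [602.1 620.5 645.4]
[... 318 characters left out ...]
] [473. -60.  32.]
160 [468.   4.  80.] [473. -57.  51.]
163 [471.   4.  80.] [475. -56.  60.]
166 [478.   5.  63.] [477. -56.  65.]
169 [481.   5.  64.] [485. -60.  38.]
172 [489.   6.  37.] [489. -60.  37.]
175 [493.   6.  38.] [492. -60.  39.]
178 [496.   6.  37.] [496. -60.  38.]
181 [499.   6.  38.] [499. -60.  38.]
262 [596. -28.  47.]
270 [633. -31.   1.]
278 [608. -28.  64.]
286 [619. -28.  64.]
294 [631. -28.  62.]
302 [641. -29.  63.]
310 [642. -28.  77.]
318 [644. -28.  89.]
326 [644. -27. 102.]
334 [646. -27. 112.]
342 [646. -26. 124.]
350 [647. -26. 134.]
358 [649. -26. 143.]
366 [618. -23. 184.]
374 [626. -24. 184.]
382 [487. -15. 324.]
390 [486. -15. 327.]
398 [485. -15. 330.]
```

>>> step_arm --rows '[-0.3,4.5,0,0,1,-0.3,4.5,0,0,1,-0.3,4.5,0,0,1,-0.3,4.5,0,0,1,-0.3,4.5,0,0,1]'

```text
time_s: 4.55
tcp_pos: [512.3, 216.2, 250.9]
tcp_rot: [0.003, 1.0, -0.0, 0.0]
wrist_force: [0.1, 0.2, -0.8]
opening: 85.4
```

>>> step_arm --rows '[0,4.5,0,0,1,0,4.0,0,0,1,0,0,0,0,1,0,0,0,0,1]'

```text
time_s: 4.95
tcp_pos: [512.3, 300.0, 250.4]
tcp_rot: [0.002, 1.0, -0.0, -0.0]
wrist_force: [0.1, 0.6, -0.2]
opening: 85.2
```

Run:
```python
from h import *
from m3 import ray
s=st(); p,d,K=snap('wrist','w1'); P=pts(d,K); X,Y,Z=np.moveaxis(P,-1,0)
m=((Z>66)&(Z<90)&(X>510)&(X<610)&(Y>270)&(Y<360)&(d>0)).astype(np.uint8)
cs=max(cv2.findContours(m,0,1)[0],key=cv2.contourArea)[:,0].astype(float)
print(cs.min(0),cs.max(0)); q=ray(K,cs,78.)[:,:2]; print(cv2.minEnclosingCircle(q.astype(np.float32)),q.min(0),q.max(0),np.median(Z[m>0]))
```

```text
time_s 4.95
joint_positions [ 0.419  0.428  1.614 -0.     1.1   -1.149]
qvel [-0.035 -0.015  0.014 -0.003 -0.    -0.017]
joint_efforts [ 1.8580e+00 -5.7171e+01 -2.6965e+01  8.8000e-02 -9.0000e-03  1.4100e-01]
tcp_pos [512.332 299.956 250.432]
tcp_rot [ 0.002  1.    -0.    -0.   ]
wrist_force [ 0.106  0.624 -0.203]
ft_torque [-0.035  0.013 -0.029]
opening 85.242
[270. 206.] [305. 242.]
((551.3543701171875, 313.427490234375), 20.475461959838867) [531.24689051 295.09629777] [571.46191522 331.73042915] 76.47903869408952
```

>>> step_arm --rows '[-4.1,1.3,2,0,1,0,0,4.5,0,1,0,0,4.5,0,1,0,0,4.0,0,1,0,0,3.0,0,1]'

```text
time_s: 5.5
tcp_pos: [553.4, 310.3, 68.6]
tcp_rot: [0.003, 1.0, -0.001, -0.001]
wrist_force: [0.3, 0.3, 0.1]
opening: 85.5
```

>>> step_arm --rows '[0,0,2.0,0,1,0,0,0,0,1,0,0,0,0,1]'

```text
time_s: 5.8
tcp_pos: [554.3, 311.4, 51.5]
tcp_rot: [0.002, 1.0, -0.0, 0.0]
wrist_force: [-1.1, 0.2, 1.1]
opening: 85.3
```

Run:
```python
from h import *
s=st(); p,d,K=snap('wrist','w2')
```

```text
time_s 5.8
joint_positions [ 0.408  0.718  1.681 -0.     0.743 -1.158]
qvel [ 0.007 -0.023 -0.013 -0.001  0.001 -0.003]
joint_efforts [-1.0700e-01 -6.5890e+01 -1.7696e+01 -3.0000e-03 -5.5000e-02  8.0000e-03]
tcp_pos [554.302 311.356  51.522]
tcp_rot [ 0.002  1.    -0.     0.   ]
wrist_force [-1.091  0.21   1.113]
ft_torque [0.027 0.031 0.036]
opening 85.285
```

View pics/w2.png

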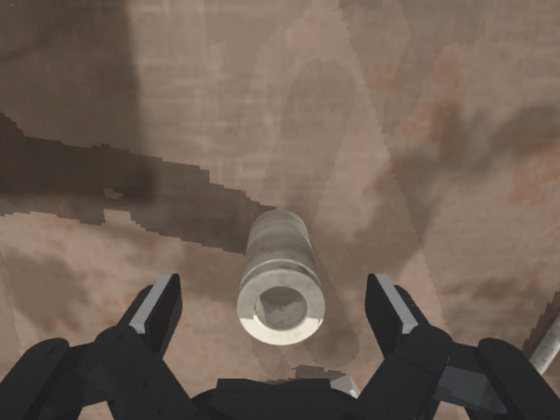

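The bush's top ring is at (281, 308), between the open pads at (182, 280) and (367, 280). It sits slightly to +y, so I'll shift 2 mm and close.

>>> step_arm --rows '[0,0.2,0.1,0,1,0,0,0,0,0.6,0,0,0,0,0.3,0,0,0,0,0,0,0,0,0,0]'

```text
time_s: 6.35
tcp_pos: [553.9, 314.4, 50.5]
tcp_rot: [0.001, 1.0, 0.0, 0.0]
wrist_force: [-2.4, 0.3, 5.5]
opening: 36.4
```

>>> step_arm --rows '[0,0,0,0,0,0,0,0,0,0,0,0,0,0,0,0,0,0,0,0,0,0,0,0,0]'

```text
time_s: 6.85
tcp_pos: [553.9, 314.4, 50.5]
tcp_rot: [0.001, 1.0, 0.0, 0.0]
wrist_force: [-0.9, -0.7, 5.1]
opening: 36.0
```

Run:
```python
from h import *
from m3 import ray
z=np.load('pics/w2.npz'); P=pts(z['d'],z); print(P[340,281],P[275,281],P[308,243],P[308,320], ray(z,np.array([[281,308.],[281,272],[281,344]]),78.))
s=st()
```

```text
[571.08431729 313.49712901  76.47176411] [538.28627727 313.39078576  76.87612191] [555.06563255 297.17875719  75.48690869] [554.42825399 330.00919579  76.58208316] [[553.33553459 313.410017    78.        ]
 [536.26309222 313.35941413  78.        ]
 [571.91426815 313.46508453  78.        ]]
time_s 6.85
joint_positions [ 0.413  0.721  1.679 -0.     0.742 -1.155]
qvel [ 0.     0.001 -0.    -0.     0.001  0.   ]
joint_efforts [-4.8100e-01 -6.5330e+01 -1.8055e+01 -6.0000e-02 -3.2700e-01 -5.0000e-03]
tcp_pos [553.873 314.366  50.456]
tcp_rot [0.001 1.    0.    0.   ]
wrist_force [-0.883 -0.717  5.095]
ft_torque [-0.073  0.199  0.033]
opening 36.03
```

>>> step_arm --rows '[0,0,-3,0,0,0,0,-5,0,0,0,0,-5,0,0,0.4,-4,-1,0,0,0.4,-4.5,0,0,0]'

```text
time_s: 7.35
tcp_pos: [545.6, 229.4, 191.8]
tcp_rot: [0.0, 1.0, 0.0, 0.002]
wrist_force: [1.1, -0.6, -4.9]
opening: 36.3
```

>>> step_arm --rows '[0.4,-4.5,0,0,0,0.4,-4.5,0,0,0,0,-4.5,0,0,0,0,-4.5,0,0,0,0,-4.5,0,0,0]'

```text
time_s: 7.85
tcp_pos: [536.3, 2.6, 189.6]
tcp_rot: [0.001, 1.0, -0.0, -0.0]
wrist_force: [1.4, -0.8, -4.1]
opening: 36.5
```

>>> step_arm --rows '[0,-4.0,0,0,0,0,-0.5,0,0,0,0,0,3.5,0,0,0,0,2.5,0,0,0,0,0,0,0]'

```text
time_s: 8.35
tcp_pos: [535.0, -40.2, 127.0]
tcp_rot: [0.001, 1.0, 0.001, -0.003]
wrist_force: [1.1, -0.7, -3.4]
opening: 36.6
```

>>> step_arm --rows '[0,0,0,0,0,0,0,0,0,0]'

```text
time_s: 8.55
tcp_pos: [537.4, -40.6, 131.1]
tcp_rot: [0.001, 1.0, -0.0, 0.001]
wrist_force: [0.4, -0.5, -4.0]
opening: 36.3
```

Run:
```python
from h import *
s=st(); p,d,K=snap('wrist','w3')
cv2.imwrite('pics/w3c.png',cv2.resize(p[120:420,130:430,::-1],None,fx=2,fy=2))
```

```text
time_s 8.55
joint_positions [-0.198  0.498  1.877 -0.     0.765 -1.766]
qvel [-0.003 -0.006  0.001 -0.001 -0.005 -0.001]
joint_efforts [-8.6000e-02 -5.6606e+01 -2.0011e+01 -0.0000e+00  1.3000e-02  3.0000e-03]
tcp_pos [537.366 -40.554 131.08 ]
tcp_rot [ 0.001  1.    -0.     0.001]
wrist_force [ 0.399 -0.472 -3.955]
ft_torque [0.014 0.039 0.024]
opening 36.293
```

View pics/w3c.png

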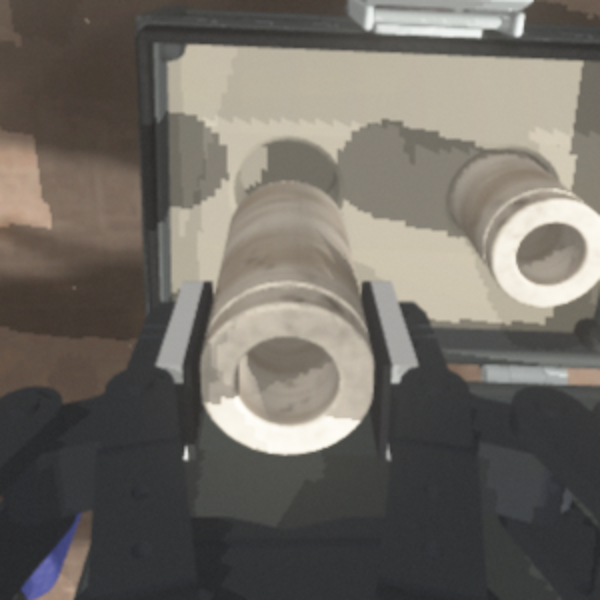

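Run:
```python
from h import *
from m3 import ray
z=np.load('pics/w3.npz'); f=lambda u,v,h:print(np.round(ray(z,np.array([[130+u/2,120+v/2]]),h)[0],1))
print('mouth near,left,right');f(288,139,39.);f(236,185,39.);f(341,185,39.)
print('base near,left,right');f(291,182,80.6);f(234,225,80.6);f(350,225,80.6)
print('top near, far, left, right');f(288,297,158.6);f(288,455,158.6);f(202,375,158.6);f(374,375,158.6)
print('mate top');f(545,193,87.);f(545,307,87.);f(487,250,87.);f(603,250,87.)
P=pts(z['d'],z)
# bed/hole profile along y through columns row v=(165)/2+120
for v in (196,200,204): print([ (u,*np.round(P[v,u,1:],0)) for u in list(range(244,254,2))+list(range(296,306,2))])
print([ (v,*np.round(P[v,274,::2],0)) for v in range(182,214,2)])
```

```text
mouth near,left,right
[517.3 -41.2  39. ]
[535.4 -61.1  39. ]
[535.5 -20.9  39. ]
base near,left,right
[519.9 -40.3  80.6]
[534.5 -58.6  80.6]
[534.6 -21.3  80.6]
top near, far, left, right
[517.1 -41.4 158.6]
[555.9 -41.5 158.6]
[535.3 -59.3 158.6]
[535.4 -23.6 158.6]
mate top
[521.4  37.2  87. ]
[560.9  42.2  87. ]
[540.5  21.4  87. ]
[540.6  57.9  87. ]
[(244, np.float64(-64.0), np.float64(38.0)), (246, np.float64(-62.0), np.float64(37.0)), (248, np.float64(-61.0), np.float64(37.0)), (250, np.float64(-59.0), np.float64(38.0)), (252, np.float64(-58.0), np.float64(38.0)), (296, np.float64(-24.0), np.float64(37.0)), (298, np.float64(-23.0), np.float64(37.0)), (300, np.float64(-22.0), np.float64(38.0)), (302, np.float64(-20.0), np.float64(38.0)), (304, np.float64(-18.0), np.float64(37.0))]
[(244, np.float64(-64.0), np.float64(38.0)), (246, np.float64(-62.0), np.float64(38.0)), (248, np.float64(-61.0), np.float64(37.0)), (250, np.float64(-59.0), np.float64(37.0)), (252, np.float64(-60.0), np.float64(8.0)), (296, np.float64(-24.0), np.float64(36.0)), (298, np.float64(-23.0), np.float64(
[... 572 characters left out ...]
.0))]
[(182, np.float64(512.0), np.float64(38.0)), (184, np.float64(513.0), np.float64(37.0)), (186, np.float64(515.0), np.float64(37.0)), (188, np.float64(516.0), np.float64(38.0)), (190, np.float64(526.0), np.float64(8.0)), (192, np.float64(528.0), np.float64(7.0)), (194, np.float64(530.0), np.float64(8.0)), (196, np.float64(531.0), np.float64(8.0)), (198, np.float64(533.0), np.float64(8.0)), (200, np.float64(535.0), np.float64(8.0)), (202, np.float64(537.0), np.float64(8.0)), (204, np.float64(539.0), np.float64(8.0)), (206, np.float64(540.0), np.float64(9.0)), (208, np.float64(542.0), np.float64(9.0)), (210, np.float64(519.0), np.float64(82.0)), (212, np.float64(519.0), np.float64(85.0))]
```

Bush and pocket centres agree within about 1 mm ((537.7, -40.8) against (537.8, -41.0)) and the bush hangs upright. I'll lower it.

>>> step_arm --rows '[0,0,2,0,0,0,0,1.5,0,0,0,0,0.3,0,0,0,0,0.3,0,0,0,0,0,0,0]'

```text
time_s: 9.1
tcp_pos: [537.1, -40.8, 89.5]
tcp_rot: [0.001, 1.0, -0.0, 0.0]
wrist_force: [-0.3, -0.1, -3.8]
opening: 36.4
```

>>> step_arm --rows '[0,0,0.3,0,0,0,0,0.3,0,0,0,0,0,0,0]'

```text
time_s: 9.4
tcp_pos: [536.7, -40.8, 82.8]
tcp_rot: [0.001, 1.0, -0.0, -0.0]
wrist_force: [0.6, -0.2, -3.6]
opening: 36.5
```

>>> step_arm --rows '[0,0,0.4,0,0,0,0,0.4,0,0,0,0,0.4,0,0,0,0,0.3,0,0,0,0,0,0,0]'

```text
time_s: 9.9
tcp_pos: [536.6, -40.7, 67.3]
tcp_rot: [0.001, 1.0, 0.0, -0.0]
wrist_force: [-0.5, -0.4, -4.3]
opening: 36.2
```

>>> step_arm --rows '[0,0,0.3,0,0,0,0,0.2,0,0,0,0,0,0,0]'

```text
time_s: 10.2
tcp_pos: [536.7, -40.8, 62.6]
tcp_rot: [0.001, 1.0, -0.0, -0.0]
wrist_force: [-0.7, 0.6, -4.1]
opening: 36.5
```

>>> step_arm --rows '[0,0,0.1,0,0,0,0,0.1,0,0,0,0,0.05,0,0,0,0,0,0,0]'

```text
time_s: 10.6
tcp_pos: [536.8, -40.8, 60.3]
tcp_rot: [0.001, 1.0, -0.0, -0.0]
wrist_force: [0.5, -0.8, -4.7]
opening: 36.5
```

>>> step_arm --rows '[0,0,0.05,0,0,0,0,0,0,0]'

```text
time_s: 10.8
tcp_pos: [536.8, -40.8, 59.9]
tcp_rot: [0.001, 1.0, -0.0, 0.0]
wrist_force: [-0.1, -0.1, -4.6]
opening: 36.6
```

>>> step_arm --rows '[0,0,0.05,0,0,0,0,0,0,0]'

```text
time_s: 11.0
tcp_pos: [536.8, -40.7, 59.5]
tcp_rot: [0.001, 1.0, -0.0, 0.0]
wrist_force: [0.4, 0.5, -3.2]
opening: 36.3
```

>>> step_arm --rows '[0,0,0.05,0,0,0,0,0,0,0]'

```text
time_s: 11.2
tcp_pos: [536.9, -40.8, 59.4]
tcp_rot: [0.001, 1.0, -0.0, 0.0]
wrist_force: [-2.3, 1.0, 4.5]
opening: 36.3
```

>>> step_arm --rows '[0,0,0.05,0,0,0,0,0,0,0]'

```text
time_s: 11.4
tcp_pos: [537.0, -40.7, 59.4]
tcp_rot: [0.001, 1.0, -0.0, 0.001]
wrist_force: [-3.0, 2.0, 12.4]
opening: 36.9
```

The bush is seated: TCP z is 59.4 against 59.5 expected, with contact force. I'll release with a part opening to stay clear of the mate and walls.

>>> step_arm --rows '[0,0,-0.1,0,0.5,0,0,0,0,0.55,0,0,0,0,0.6,0,0,0,0,0.65,0,0,0,0,0.65]'

```text
time_s: 11.9
tcp_pos: [536.8, -40.8, 59.3]
tcp_rot: [0.001, 1.0, -0.0, -0.0]
wrist_force: [0.8, -1.6, 0.4]
opening: 55.5
```

>>> step_arm --rows '[0,0,-1,0,0.65,0,0,-3,0,0.65,0,0,-5,0,0.65,0,0,-5,0,0.65,0,0,-5,0,0.65]'

```text
time_s: 12.4
tcp_pos: [536.3, -40.6, 252.2]
tcp_rot: [0.001, 1.0, -0.0, 0.0]
wrist_force: [0.4, -0.7, -0.4]
opening: 55.5
```

>>> step_arm --rows '[4,3,-1,0,0,0,0,0,0,0,0,0,0,0,0]'

```text
time_s: 12.7
tcp_pos: [497.2, -10.8, 260.4]
tcp_rot: [0.001, 1.0, -0.0, 0.001]
wrist_force: [0.4, 0.1, -0.6]
opening: 12.4
```

Run:
```python
from h import *
from m3 import ray
s=st(); p,d,K=snap('wrist','w4'); P=pts(d,K); X,Y,Z=np.moveaxis(P,-1,0)
for y0,y1 in((-75,-5),(10,80)):
    m=((Z>79)&(Z<95)&(X>505)&(X<575)&(Y>y0)&(Y<y1)&(d>0)).astype(np.uint8)
    cs=max(cv2.findContours(m,0,1)[0],key=cv2.contourArea)[:,0].astype(float)
    q=ray(K,cs,87.)[:,:2]; print(cv2.minEnclosingCircle(q.astype(np.float32)),np.percentile(Z[m>0],[10,50,90]))
for y0,y1 in((-85,-50),(-20,20),(50,85)):
  for z0 in (70,90,110,130,150):
    k=P[(d>0)&(Y>y0)&(Y<y1)&(np.abs(Z-z0)<6)&(X>630)&(X<680)]
    if len(k): print(y0,z0,len(k),np.round(np.median(k[:,0]),1))
k=P[(d>0)&(Z>170)&(Z<210)&(X>600)&(X<700)&(np.abs(Y)<100)]
if len(k): print('lid front', np.percentile(k,[1,50,99],axis=0), np.polyfit(k[:,0],k[:,2],1))
cv2.imwrite('pics/w4c.png',p[:,:,::-1])
```

```text
time_s 12.7
joint_positions [-0.155  0.276  1.826 -0.     1.037 -1.723]
qvel [-0.015  0.042 -0.016  0.001 -0.007 -0.002]
joint_efforts [ 7.9500e-01 -4.8132e+01 -2.4553e+01  3.9000e-02  1.2300e-01  7.2000e-02]
tcp_pos [497.236 -10.809 260.407]
tcp_rot [ 0.001  1.    -0.     0.001]
wrist_force [ 0.384  0.051 -0.56 ]
ft_torque [ 0.027 -0.059  0.002]
opening 12.41
((535.4183959960938, -41.23537826538086), 19.70581817626953) [83.35229061 85.60746372 86.67053052]
((540.0040893554688, 41.97600555419922), 19.800153732299805) [82.85663907 85.62838329 86.66049223]
-85 70 83 639.8
-85 90 54 641.5
-20 70 133 642.9
-20 90 143 644.8
-20 110 167 646.5
-20 130 210 648.3
-20 150 15 649.6
50 70 272 645.6
50 90 117 647.5
lid front [[616.90105836 -29.8814497  179.71760837]
 [626.98860002 -10.84304888 185.907391  ]
 [649.27658622  88.03688409 192.17263268]] [3.55881961e-02 1.63693738e+02]
```

View pics/w4c.png

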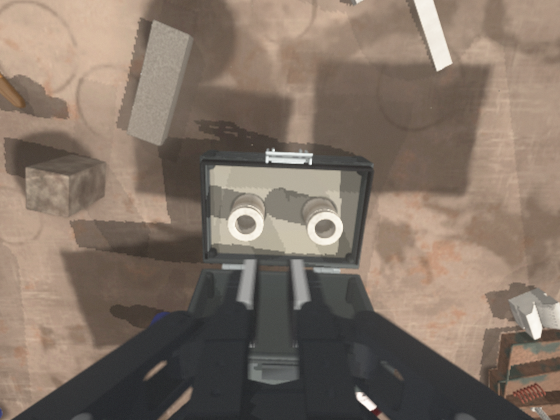

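Both bushes stand level (tops agree, about 86–87 mm) at (245, 223) and (324, 228), and the surroundings are untouched. Lid angle from its inner face slope is about 1.66. Now I'll plan the closing arc.

Run:
```python
import numpy as np
hx,hz=606.5,56
prev=None
for t in [1.75,1.66,1.55,1.45,1.35,1.25,1.15,1.05,.95,.85,.75,.65,.55,.45,.35,.25,.18,.12,.09,.05,0]:
    s=115+11*np.cos(t); x=hx-s*np.cos(t)+40*np.sin(t)+11; z=hz+s*np.sin(t)+40*np.cos(t); y=.3-.04*(x-539.5)
    p=np.array([x,y,z]); d=None if prev is None else p-prev
    print(t,np.round(p,1),None if d is None else np.round([-d[0]/10,d[1]/10,-d[2]/10],2)); prev=p
```

```text
1.75 [677.   -5.2 160.1] None
1.66 [667.5  -4.8 166. ] [ 0.95  0.04 -0.59]
1.55 [655.1  -4.3 172. ] [ 1.24  0.05 -0.6 ]
1.45 [643.2  -3.8 176.3] [ 1.19  0.05 -0.43]
1.35 [630.8  -3.4 179.3] [ 1.24  0.05 -0.3 ]
1.25 [618.1  -2.8 181. ] [ 1.27  0.05 -0.17]
1.15 [605.2  -2.3 181.4] [ 1.29  0.05 -0.04]
1.05 [592.3  -1.8 180.4] [1.29 0.05 0.1 ]
0.95 [579.4  -1.3 178. ] [1.28 0.05 0.24]
0.85 [566.9  -0.8 174.3] [1.26 0.05 0.38]
0.75 [ 5.547e+02 -3.000e-01  1.691e+02] [1.21 0.05 0.51]
0.65 [5.432e+02 2.000e-01 1.627e+02] [1.15 0.05 0.64]
0.55 [532.4   0.6 155.1] [1.08 0.04 0.76]
0.45 [522.4   1.  146.3] [0.99 0.04 0.88]
0.35 [513.5   1.3 136.6] [0.89 0.04 0.98]
0.25 [505.6   1.7 125.8] [0.78 0.03 1.07]
0.18 [500.9   1.8 117.9] [0.48 0.02 0.8 ]
0.12 [497.3   2.  110.8] [0.36 0.01 0.71]
0.09 [495.6   2.1 107.2] [0.16 0.01 0.36]
0.05 [493.7   2.1 102.2] [0.2  0.01 0.49]
0 [491.5   2.2  96. ] [0.22 0.01 0.62]
```

>>> step_arm --rows '[-4,0.1,-1,0,0,-4.5,0.1,0,0,0,-4.5,0.1,0,0,0,-4,0.1,0,0,0,-2.5,0.1,0,0,0]'

```text
time_s: 13.25
tcp_pos: [695.3, -7.4, 267.3]
tcp_rot: [0.002, 1.0, 0.0, -0.001]
wrist_force: [-1.4, -0.5, 0.5]
opening: 0.0
```

>>> step_arm --rows '[0,0,3,0,0,0,0,3.5,0,0,0,0,3,0,0,0,0,0,0,0,0,0,0,0,0]'

```text
time_s: 13.75
tcp_pos: [693.1, -7.2, 174.0]
tcp_rot: [0.002, 1.0, 0.0, -0.001]
wrist_force: [0.3, -0.4, 0.1]
opening: -0.1
```

>>> step_arm --rows '[0.8,0.1,0.8,0,0,0.8,0.1,0,0,0,1.0,0,0,0,0,0.6,0,-0.3,0,0,0.6,0,-0.3,0,0]'

```text
time_s: 14.25
tcp_pos: [654.5, -4.7, 173.3]
tcp_rot: [0.001, 1.0, -0.0, 0.001]
wrist_force: [2.5, -0.3, -1.0]
opening: 0.1
```

>>> step_arm --rows '[0.6,0,-0.2,0,0,0.6,0.1,-0.2,0,0,0.6,0,-0.2,0,0,0.6,0,-0.1,0,0,0.6,0.1,-0.1,0,0]'

```text
time_s: 14.75
tcp_pos: [624.2, -2.7, 180.3]
tcp_rot: [0.001, 1.0, -0.0, 0.0]
wrist_force: [2.5, -1.6, -0.7]
opening: -0.1
```

>>> step_arm --rows '[0.65,0,-0.1,0,0,0.65,0,0,0,0,0.65,0.1,0,0,0,0.65,0,0,0,0,0.65,0,0.1,0,0]'

```text
time_s: 15.25
tcp_pos: [591.6, -1.4, 180.3]
tcp_rot: [0.001, 1.0, 0.0, 0.0]
wrist_force: [1.2, 0.7, -0.5]
opening: 0.1
```

>>> step_arm --rows '[0.65,0,0.1,0,0,0.65,0.1,0.1,0,0,0.65,0,0.2,0,0,0.65,0,0.2,0,0,0.6,0.1,0.3,0,0]'

```text
time_s: 15.75
tcp_pos: [559.6, 0.5, 171.1]
tcp_rot: [0.001, 1.0, -0.0, 0.0]
wrist_force: [1.2, -0.5, 1.2]
opening: -0.0
```

>>> step_arm --rows '[0.58,0,0.27,0,0,0.56,0,0.3,0,0,0.55,0,0.32,0,0,0.54,0,0.35,0,0,0.52,0.1,0.38,0,0]'

```text
time_s: 16.25
tcp_pos: [532.2, 1.6, 154.7]
tcp_rot: [0.001, 1.0, -0.0, -0.0]
wrist_force: [1.0, -0.1, 0.5]
opening: 0.2
```

>>> step_arm --rows '[0.6,0,0.5,0,0,0.55,0,0.5,0,0,0.5,0,0.55,0,0,0.5,0,0.6,0,0,0.5,0,0.65,0,0]'

```text
time_s: 16.75
tcp_pos: [505.7, 1.8, 126.5]
tcp_rot: [0.001, 1.0, -0.0, -0.0]
wrist_force: [0.0, -0.2, 0.5]
opening: -0.0
```

Run:
```python
from h import *
s=st(); a=snap('wrist','w5')[0]; b=snap('scene','s5')[0]
cv2.imwrite('pics/b5.png',np.hstack([a[120:420,100:460],b[100:400,150:510]])[:,:,::-1])
```

```text
time_s 16.75
joint_positions [-0.127  0.468  1.959 -0.     0.714 -1.695]
qvel [-0.012  0.049  0.175 -0.001 -0.221 -0.012]
joint_efforts [ 8.2000e-02 -5.2459e+01 -1.8366e+01 -2.4000e-02  5.0200e-01  1.8000e-02]
tcp_pos [505.74    1.766 126.487]
tcp_rot [ 0.001  1.    -0.    -0.   ]
wrist_force [ 0.026 -0.196  0.484]
ft_torque [ 0.017 -0.05  -0.017]
opening -0.015
```

View pics/b5.png

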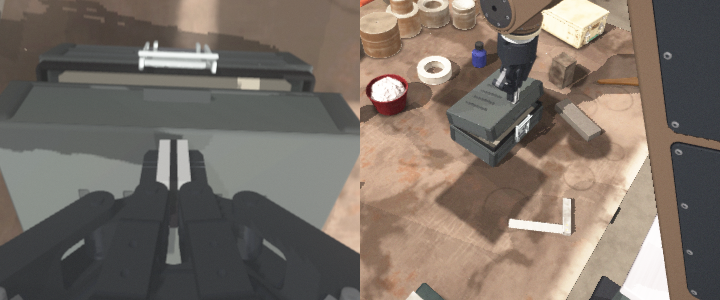

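The lid follows the tip and is nearly shut, with the fingertips near mid-front of the lid and the catch plate centred ahead. Next I'll lower to the seal, then press in small steps.

>>> step_arm --rows '[0.3,0,0.5,0,0,0.25,0,0.4,0,0,0.2,0,0.4,0,0,0.15,0,0.3,0,0,0,0,0,0,0]'

```text
time_s: 17.35
tcp_pos: [496.8, 1.8, 110.6]
tcp_rot: [0.001, 1.0, -0.0, -0.0]
wrist_force: [0.3, -0.2, 0.5]
opening: -0.1
```

>>> step_arm --rows '[0.1,0,0.2,0,0,0.1,0,0.2,0,0,0,0,0,0,0]'

```text
time_s: 17.65
tcp_pos: [495.2, 1.8, 106.9]
tcp_rot: [0.001, 1.0, -0.0, 0.0]
wrist_force: [0.2, 0.4, 0.9]
opening: 0.0
```

>>> step_arm --rows '[0.1,0,0.1,0,0,0.05,0,0.1,0,0,0,0,0,0,0]'

```text
time_s: 17.95
tcp_pos: [494.5, 1.7, 105.4]
tcp_rot: [0.001, 1.0, -0.0, 0.001]
wrist_force: [2.9, 0.5, 4.7]
opening: -0.3
```

>>> step_arm --rows '[0.1,0,0.1,0,0,0,0,0,0,0]'

```text
time_s: 18.15
tcp_pos: [493.9, 1.7, 104.6]
tcp_rot: [0.001, 1.0, -0.0, 0.002]
wrist_force: [3.6, 0.5, 5.0]
opening: 0.3
```

>>> step_arm --rows '[0.05,0,0.1,0,0,0,0,0,0,0]'

```text
time_s: 18.35
tcp_pos: [493.2, 1.7, 103.5]
tcp_rot: [0.001, 1.0, -0.0, 0.001]
wrist_force: [3.1, -0.3, 5.2]
opening: 0.2
```

>>> step_arm --rows '[0,0,0.1,0,0,0,0,0,0,0]'

```text
time_s: 18.55
tcp_pos: [492.7, 1.7, 102.3]
tcp_rot: [0.001, 1.0, -0.0, 0.001]
wrist_force: [2.6, -0.3, 2.5]
opening: -0.1
```

>>> step_arm --rows '[0,0,0.1,0,0,0,0,0,0,0]'

```text
time_s: 18.75
tcp_pos: [492.3, 1.8, 101.0]
tcp_rot: [0.001, 1.0, -0.0, 0.0]
wrist_force: [2.3, -0.2, 3.8]
opening: 0.3
```

>>> step_arm --rows '[0,0,0.05,0,0,0,0,0,0,0]'

```text
time_s: 18.95
tcp_pos: [492.3, 1.8, 100.8]
tcp_rot: [0.001, 1.0, -0.0, 0.0]
wrist_force: [1.5, -0.3, 7.7]
opening: -0.1
```

>>> step_arm --rows '[0,0,0.05,0,0,0,0,0,0,0]'

```text
time_s: 19.15
tcp_pos: [492.3, 1.8, 100.7]
tcp_rot: [0.001, 1.0, -0.0, 0.0]
wrist_force: [0.1, -0.4, 14.1]
opening: 0.0
```

>>> step_arm --rows '[0,0,0.02,0,0,0,0,0,0,0]'

```text
time_s: 19.35
tcp_pos: [492.3, 1.8, 100.6]
tcp_rot: [0.001, 1.0, -0.0, 0.0]
wrist_force: [-1.5, -0.5, 16.4]
opening: -0.0
```

>>> step_arm --rows '[0,0,0.01,0,0,0,0,0,0,0]'

```text
time_s: 19.55
tcp_pos: [492.3, 1.8, 100.6]
tcp_rot: [0.001, 1.0, -0.0, 0.0]
wrist_force: [-0.2, 0.5, 17.6]
opening: -0.0
```

Run:
```python
from h import *
s=st(); p,d,K=snap('wrist','w6'); P=pts(d,K); X,Y,Z=np.moveaxis(P,-1,0)
for x0 in range(470,620,15):
    k=P[(d>0)&(X>x0)&(X<x0+15)&(np.abs(Y)>35)&(np.abs(Y)<80)&(Z>85)&(Z<130)]
    if len(k): print(x0,len(k),np.round(np.median(k[:,2]),1))
q=P[(d>0)&(X>500)&(X<600)&(np.abs(Y)>35)&(np.abs(Y)<80)&(Z>85)&(Z<125)]
if len(q): print('slope',np.polyfit(q[:,0],q[:,2],1),'edge x min',np.percentile(q[:,0],[1,99]))
cv2.imwrite('pics/w6c.png',p[120:420,100:460,::-1])
```

```text
time_s 19.55
joint_positions [-0.131  0.496  2.013 -0.     0.632 -1.699]
qvel [ 0.001  0.     0.001 -0.     0.     0.001]
joint_efforts [-1.2100e-01 -4.3139e+01 -1.2869e+01 -1.0000e-02 -4.1000e-01 -3.0000e-03]
tcp_pos [492.298   1.773 100.602]
tcp_rot [ 0.001  1.    -0.     0.   ]
wrist_force [-0.249  0.476 17.603]
ft_torque [0.036 0.301 0.033]
opening -0.033
470 4835 98.7
485 4594 99.5
500 4054 98.9
515 1990 98.3
530 277 97.8
545 225 97.2
560 8 96.7
slope [-3.86846084e-02  1.18480634e+02] edge x min [500.22166093 555.4844085 ]
```

View pics/w6c.png

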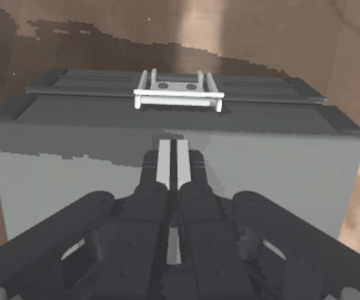

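The picture doesn't show whether the catch has snapped. The force has risen steeply with almost no travel, so this could already be the hard stop. I'll back off and see whether the lid springs up before pressing harder.

>>> step_arm --rows '[0,0,-0.1,0,0,0,0,-0.2,0,0,0,0,-0.4,0,0,0,0,-0.5,0,0,0,0,0,0,0]'

```text
time_s: 20.1
tcp_pos: [492.2, 1.8, 112.2]
tcp_rot: [0.001, 1.0, -0.0, 0.0]
wrist_force: [-0.1, 0.0, -0.3]
opening: -0.0
```

```bash
cat > lid.py <<'E'
from h import *
import sys
s=st(); p,d,K=snap('wrist',sys.argv[1]); P=pts(d,K); X,Y,Z=np.moveaxis(P,-1,0)
q=P[(d>0)&(X>500)&(X<600)&(np.abs(Y)>35)&(np.abs(Y)<80)&(Z>85)&(Z<125)]
print('slope',np.polyfit(q[:,0],q[:,2],1),'z at x=505',np.median(q[np.abs(q[:,0]-505)<5][:,2]))
E
python3 lid.py w7
```

```text
time_s 20.1
joint_positions [-0.131  0.476  2.003 -0.     0.661 -1.699]
qvel [-0.001  0.007  0.007  0.001 -0.016 -0.   ]
joint_efforts [ 7.0000e-03 -5.1473e+01 -1.6607e+01 -1.0000e-03  1.8400e-01 -0.0000e+00]
tcp_pos [492.23    1.783 112.208]
tcp_rot [ 0.001  1.    -0.     0.   ]
wrist_force [-0.092  0.021 -0.313]
ft_torque [ 0.01  -0.025  0.011]
opening -0.044
slope [-4.52817764e-02  1.22364819e+02] z at x=505 99.50914397376631
```

>>> step_arm --rows '[0,0,-3,0,0,0,0,-5,0,0,0,0,-5,0,0,0,0,-2,0,0,0,0,0,0,0]'

```text
time_s: 20.65
tcp_pos: [493.0, 1.7, 264.5]
tcp_rot: [0.001, 1.0, -0.0, 0.003]
wrist_force: [-0.0, 0.3, -0.8]
opening: 0.2
```

```bash
cat > lid2.py <<'E'
from h import *
import sys
def plane(q):
    for _ in range(4):
        A=np.c_[q[:,:2],np.ones(len(q))]; c=np.linalg.lstsq(A,q[:,2],rcond=None)[0]; r=q[:,2]-A@c; q=q[np.abs(r)<max(1.5,2*r.std())]
    return c,len(q),r.std()
for n in ('wrist','top','scene'):
    K=imaging.get_calibration(n)
    p,d,K=snap(n,sys.argv[1]+n); P=pts(d,K); X,Y,Z=np.moveaxis(P,-1,0); ok=d>0
    q=P[ok&(X>495)&(X<595)&(np.abs(Y)<85)&(Z>88)&(Z<112)]
    b=P[ok&(X>400)&(X<650)&(Y>100)&(Y<250)&(np.abs(Z)<6)]
    c,k,r=plane(q); cb,kb,rb=plane(b)
    f=lambda c,x,y=0:c[0]*x+c[1]*y+c[2]
    print(n,'lid slope',np.round(c[:2],4),k,round(r,2),'bench',np.round(cb[:2],4),kb,'z491',round(f(c,491),1),'z590',round(f(c,590),1),'bench',round(f(cb,491),1),round(f(cb,590),1))
st()
E
python3 lid2.py a
```

```text
wrist lid slope [-0.0438  0.0015] 12821 0.64 bench [-0.0013 -0.0003] 18441 z491 100.1 z590 95.7 bench -1.1 -1.3
top lid slope [-0.0423  0.0109] 87 1.27 bench [ 0.0001 -0.0014] 4885 z491 99.2 z590 95.0 bench -1.1 -1.1
scene lid slope [-0.043   0.0022] 2064 0.85 bench [-0.0005  0.0006] 6145 z491 101.2 z590 96.9 bench -0.0 -0.1
time_s 20.8
joint_positions [-0.131  0.269  1.837 -0.     1.038 -1.699]
qvel [ 0.001  0.015  0.002 -0.     0.002  0.001]
joint_efforts [ 6.5000e-02 -4.6925e+01 -2.5892e+01  0.0000e+00  2.9000e-02 -0.0000e+00]
tcp_pos [491.614   1.853 260.521]
tcp_rot [ 0.001  1.     0.    -0.001]
wrist_force [ 0.028 -0.335 -0.223]
ft_torque [-0.027  0.053  0.015]
opening 0.054
```

Wrist, top and scene cameras all give a lid angle of about 0.043 rad with nothing touching it. That is below the 0.06 it would spring back past, so it looks caught. One more look at the catch and surroundings, plus a repeat measurement later.

>>> step_arm --rows '[3,0,-1,0,0,0,0,0,0,0,0,0,0,0,0,0,0,0,0,0,0,0,0,0,0]'

```text
time_s: 21.3
tcp_pos: [462.6, 1.8, 271.0]
tcp_rot: [0.001, 1.0, 0.0, -0.001]
wrist_force: [0.2, -0.4, -0.0]
opening: -0.2
```

```bash
python3 lid2.py b
python3 - <<'E'
import cv2,numpy as np
w=cv2.imread('pics/bwrist.png'); s=cv2.imread('pics/bscene.png'); s0=cv2.imread('pics/s0.png')
g=lambda i:cv2.resize(i[170:270,230:330],(300,300),interpolation=cv2.INTER_CUBIC)
cv2.imwrite('pics/f.png',np.hstack([cv2.resize(w,(400,300)),g(s)]))
E
```

```text
wrist lid slope [-0.0443  0.0017] 10000 0.63 bench [-0.001  -0.0005] 16806 z491 100.0 z590 95.6 bench -1.2 -1.3
top lid slope [-0.042  -0.0001] 363 1.42 bench [ 0.001  -0.0014] 4881 z491 100.1 z590 96.0 bench -1.0 -0.9
scene lid slope [-0.0451  0.0018] 2030 0.83 bench [-0.0003  0.0012] 6204 z491 101.2 z590 96.7 bench -0.1 -0.2
time_s 21.45
joint_positions [-0.139  0.213  1.884 -0.     1.045 -1.707]
qvel [ 0.001 -0.005  0.001  0.     0.    -0.001]
joint_efforts [-7.0000e-03 -4.1225e+01 -2.5343e+01 -0.0000e+00 -4.0000e-03  1.0000e-03]
tcp_pos [462.398   1.873 271.326]
tcp_rot [ 0.001  1.    -0.    -0.   ]
wrist_force [ 0.565 -0.044  0.665]
ft_torque [0.004 0.037 0.03 ]
opening 0.191
```

View pics/f.png

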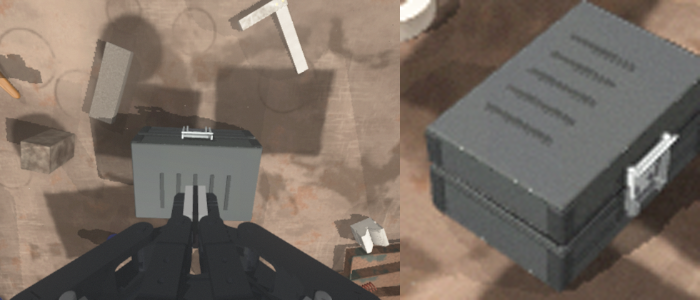

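The lid lies shut with the catch over its strike at about (197, 132), and the offcut, stone and vee block are in place. The lid angle has stayed at about 0.044 rad, so I'm handing in.

```bash
python3 -c "
from h import *
print(order.hand_in())"
```

```text
the job is handed in; nothing more can be done
None
```

I stood the loose bush in the right pocket, closed the lid and pressed it until the catch held. The job was handed in at about 21.5 s of the 72 s allowed.

- **Bush:** It stands fully down in the pocket. Contact came at a tool height of 59.4 mm (59.5 expected), and after release its top was level with its mate's to within 0.1 mm.
- **Lid and catch:** With nothing touching it, the lid stayed at about 0.042–0.045 rad in all three cameras, over two checks 0.65 s apart. An uncaught lid springs back above 0.06, so I take it as caught.
- **Press force:** The highest reading was 17.6 N, against the 26 N limit.
- **Not seen directly:** I never saw the snap as a force peak. Readings came only at the end of each move; one dip from 5.2 to 2.5 N, near 103 mm tool height, may have been it. If so, the later rise to 17.6 N was against the hard stop, more than the catch needed.
- **Camera disagreement:** The cameras differed by up to 4 mm in x. I measured both bush and pocket with the wrist camera so the error cancelled.
- **Bystanders:** The offcut, stone and vee block were in place in the last picture. The gripper partly hid the ink bottle there, but nothing went near it.

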